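Load the red paint cartridge into the bench doser

ROBOT

A 6-joint arm with a two-finger parallel gripper is mounted at the origin on the work surface. World frame = base frame: x ahead of the robot, y to its left, z up, the work surface at z = 0. Lengths are in mm, angles in rad, forces in N, time in s.
With the tool pointing down it reaches from about 275 to 1000 mm from the base axis. Payload 8.4 kg.
Tool frame: the origin (TCP) lies midway between the tips of the shut fingers; the grasp point (between the pads) lies 19 mm behind it; z points along the fingers, y is the line along which they close (so a half turn about z gives the same grasp; the last joint's range is limited). The gripper opens to 85 mm and grips with 20 to 120 N. Pads are 22 mm wide; open, the fingers measure 114 mm over their backs; the gripper's body (76 mm by 85 mm) begins 54 mm behind the grasp point. The pads swing forward as they close: fully open they stand 13 mm farther back than shut.
Start: joints at [-1.348, 0.353, 1.633, -0, 1.155, -0.002], TCP at [139.318, -609.277, 231.281] pointing down, gripper open.
Joint ranges: [-2.63, 2.63], [-0.92, 2.1], [0.06, 2.66], [-1.3, 4.44], [0, 2.69], [-3.02, 3.02]. Speed limits (rad/s): [2.22, 2.22, 2.79, 3.14, 3.14, 3.14].

INTERFACE

Orientations are given as a unit quaternion [x, y, z, w].
In Python, from workcell import manip gives the robot as it stands. The module is installed in compiled form; this text tells all that it offers.
- The arm moves only by the shell command python3 -m creep 'ROWS' [FORCE]. ROWS is a JSON object of lists of equal length, an entry for each row: "delta_pos": the shift along the tool's x, y, z in m, a list of three; "dr": the turn, a rotation vector about the tool's x, y, z in degrees, a list of three; "claw": the opening, from -1 (shut) to 1 (fully open), so that 0 is half open. In form: {"delta_pos": [[x, y, z], ...], "dr": [[wx, wy, wz], ...], "claw": [claw, ...]}. A call has 1 to 10 rows; each row is the pose to reach, as a shift and turn from the pose commanded when the call began, along the tool's axes at that moment; what a row does not reach only later rows make up. A row lasts 1/8 s, in which the tool goes at most 62.5 mm and 10.7 degrees, less where a joint would pass 70% of its speed; a pose out of reach is approached as far as the arm can. A call with a gripper value outside its range is refused whole. The fingers move at their own pace and stop on an object; FORCE is the grip in N (left out, the last holds). Time passes only in rows, so rows that repeat a pose let the fingers close. It gives the time, the measured TCP pose, the force, the opening and the grip force at its end, in the units of the state.
- manip.state(): the state, without advancing time (a new reading comes with each control period).
- manip.grab_frame(name): name is "scene" or "top" or "wrist"; returns the picture (384x512x3 uint8, red, green, blue); there is no depth.
- manip.camera_info(name): a dict with "camera_matrix" (3x3 intrinsics, pixels), "D" ([k1, k2, p1, p2, k3] as OpenCV has them; the pictures are not rectified), "position" and "orientation" of the camera in the world. Camera axes: x right, y down, z forward; pixel columns grow to the right and rows downward; lengths in mm; the calibration is good to about 2 mm. A picture is of the moment at which its call begins: read the wrist's pose just before it. camera_info takes no time and is no camera call; for the wrist camera it gives the pose at the moment of the call.
- manip.finish_job(): hands the job in; it is judged then, once.
Trained networks look in the newest picture that a camera, given by its name, has taken for a name from the list of things; names that differ only in an ending like _2 or _b are one class to them, and where a whole thing is asked for, a point or a joint stands for the part that bears it (a point fixed in the world has none). Each returns a list of dicts, best first, with "p" (0 to 1); they miss things now and then, are a little off and sometimes report something else, mostly with a low value. They report only what shows in the picture. A call takes as long as a camera call.
- manip.recognise(thing, camera): "centre" ([x, y, z] in mm, in world coordinates, good to about 4 mm: the middle of the surface that is visible of it).
- manip.regions_of(thing, camera): "mask" (384x512 bool, what is visible of it).
The state is a dict: "clock": time; "qpos": joint angles; "dq": joint speeds; "tau": joint torques, N m; "ee_pos": TCP position; "eef_rot": TCP orientation; "force": force on the tool from outside, world axes, zero at the start; "ft_torque": the same for the moment, N m; "opening": finger opening in mm; "grip_force": force on a finger pad.
Only numpy, scipy, OpenCV 4.12 (cv2) and the standard library are available. Lean on these libraries where they do the work, as an engineer would, in place of code of your own. Each camera call takes 0.05 s, during which the arm holds its last target. There are 200 camera calls.

TASK

Load the red paint cartridge: take it from the rack, stand it upright in the cradle of the bench doser and let go while it still stands loose on the seat. Then swing the blue hinged clamp over and slowly press its red bar down until you feel the cartridge bottom, and hold it there firmly for a second with about 16 N on the bar, no harder, as the thin-walled cartridge cracks. Let the clamp, not the gripper, drive the cartridge in, leave the clamp shut on it, and leave everything else where it is.

Things in the scene. Friction and masses are not known exactly. Their poses are not given: they have to be found in the camera images.
- red_cartridge: Red plastic box, 34 (x) x 46 (y) x 80 (z) mm, with a white cap plate (30 x 42 mm, its top 6 mm) and a pale label band; 0.1 to 0.2 kg. Starts upright in one of the rack's compartments. Origin: centre of its underside, z up, x across the 34 mm width (either way round fits the cradle). Thin-walled: the pad must press it home with at least 25 N and cracks it above 50 N.
- yellow_cartridge: The same in yellow; a bystander, stays in the rack.
- blue_cartridge: The same in blue; a bystander, stays in the rack.
- rack: White fixed tray, 206 x 62 mm, walls 4 mm thick and 24 mm high, floor 4 mm thick, with three compartments in a row along its x, centred at x = -66, 0 and 66 mm. Each holds a cartridge with its 46 mm side roughly along the rack's x. Origin: centre of the underside.
- doser: Bench paint doser, fixed: grey base 120 x 155 mm, white cradle at its middle, grey motor housing (90 mm high, y = 95 to 155 mm), two aluminium hinge towers (x = +-36 mm, y = 63 to 93 mm, 141 mm high). Origin: on the table under the centre of the cradle, z up; the clamp's hinge is on its +y side.
- cradle_mouth (a point): Centre of the cradle's mouth, 75 mm above the table at rim height; axes as the doser. The cradle is a rectangular pocket, 36.4 (doser's x) x 48.4 (y) mm inside, with square unchamfered edges and walls 10 mm thick.
- seat_rest (a point): Centre of the cradle, 45 mm above the table, where the black seat's top starts, give or take 3 mm: the stop under the seat is set differently each time, unseen, so how low 'home' lies must be felt. A cartridge put in stands on the seat about 30 mm deep. This point does not move.
- clamp (a joint): Hinge angle of the blue clamp, rad: 0 = arm level, along the doser's -y over the cradle; 1.57 = upright, larger = leaning back to +y. Starts at 1.75 to 2.1; its friction (0.25 N m) lets it stay where it is left. The pad meets a cartridge standing loose on the seat at about 0.13 (0.09 to 0.18), and the cartridge bottoms at about 0 (-0.05 to 0.05) as the stop is set.
- clamp_hinge (a point): On the hinge axis (which runs along the doser's x), at y = 75 mm, z = 127 mm in the doser's frame.
- clamp_bar (a point): Middle of the red grip bar at the end of the clamp arm: round, 16 mm thick, parallel to the hinge axis, 165 mm from it. Two side rails hold it at x = +-35 mm (10 mm wide each), leaving 60 mm of free bar between; the next crosspiece is 64 mm from the bar's centre line towards the hinge. With the clamp near shut, 16 N down on the bar presses the cartridge with about 38 N.
- pad: Black round pad under the clamp arm, 24 mm thick, its axis 75 mm from the hinge axis; origin on its axis. With the arm level its lowest line is 115 mm above the table, over the middle of the cradle. It rolls a little on its axis.
- cup: White paper cup, 76 mm across, 95 mm high; bystander.
- gel_jar: Clear jar, 68 mm across, 85 mm high; bystander.
- medium: White bottle, 56 mm across, 150 mm high; bystander.
- brush: Paint brush lying on the table; bystander.
- palette_knife: Palette knife lying on the table; bystander.
- seat (a joint): How far the seat has sunk, m: 0 at the start, 0.010 when it bottoms on its stop (the cartridge is home). It stays put under the cartridge's weight, sinks under a push of about 16 N (1.5 N more for each 10 mm/s of speed) and stays where it was pushed to; at the bottom the resistance rises sharply.

How it is judged (in metres and radians):
On the way, in this order (a step that is already met when the one before it is completed fails the run):
1. the red cartridge stands loose on the seat in the cradle, let go, the clamp still open (horizontal distance between red_cartridge and cradle_mouth below 0.004 m and angle between red_cartridge's own z axis and vertical below 0.06 rad and z of red_cartridge in the frame of doser below 0.05 m and value of joint seat below 0.003 m and contact force between the fingers and red_cartridge below 0.1 N and value of joint clamp above 0.8 rad), for 0.2 s.
2. the clamp has driven the cartridge home and its pad presses it firmly against the stop (value of joint seat above 0.0085 m and value of joint clamp below 0.08 rad and contact force between pad and red_cartridge above 25 N), for 0.3 s.
At the end, for the whole second after the job is handed in: The red cartridge is upright (within 0.06 rad) in the cradle (within 4 mm of its centre), at rest and fully home (the seat sunk by more than 8.5 of its 10 mm); the clamp is left shut on it (hinge angle below 0.08 rad) (horizontal distance between red_cartridge and cradle_mouth below 0.004 m and angle between red_cartridge's own z axis and vertical below 0.06 rad and z of red_cartridge in the frame of doser below 0.041 m and value of joint seat above 0.0085 m and value of joint clamp below 0.08 rad and linear speed of red_cartridge below 0.01 m/s); the robot touches nothing.
It fails at once if the clamp pad presses the cartridge with more than 50 N (contact force between pad and red_cartridge above 50 N).
It fails at once if the gripper, not the clamp, pushes the cartridge down into the seat (value of joint seat above 0.003 m and contact force between the fingers and red_cartridge above 1 N).
It fails at once if another cartridge is moved by more than 20 mm or tipped (distance of any of yellow_cartridge, blue_cartridge from where it was at the start of the episode above 0.02 m or angle between any of yellow_cartridge, blue_cartridge's own z axis and vertical above 0.3 rad).
It fails at once if the cup, jar, bottle, brush or palette knife is moved by more than 30 mm (distance of any of cup, gel_jar, medium, brush, palette_knife from where it was at the start of the episode above 0.03 m).
It also fails if it takes over 70 s, if anything falls off the work surface, if the arm or the gripper's body presses on something with over 40 N, if the wrist force passes 120 N, or if a joint passes its speed limit or range.

## Working session

There is one attempt and no reset: what is moved stays moved. The work goes in short steps, Python scripts to look and compute and a shell command to move; the robot and the scene stay as the last step left them, time stands still between calls to the robot, and variables do not carry over. Pictures are saved under pics/ and viewed, at most 10 in all, crops included, and the job is handed in when it is done.

```bash
mkdir -p pics
cat > h.py <<'E'
import numpy as np, cv2
from workcell import manip
from scipy.spatial.transform import Rotation as R
def snap(n,f):
    im=manip.grab_frame(n); cv2.imwrite('pics/'+f,im[:,:,::-1]); return im
def cam(n):
    c=manip.camera_info(n); return np.array(c['camera_matrix'],float),np.array(c['D'],float),np.array(c['position'],float),R.from_quat(c['orientation'])
def ray(c,uv):
    K,D,p,r=c; q=cv2.undistortPoints(np.array(uv,float).reshape(-1,1,2),K,D)[:,0]
    d=r.apply(np.c_[q,np.ones(len(q))]); return p,d
def atz(c,uv,z):
    p,d=ray(c,uv); return p+d*((z-p[2])/d[:,2])[:,None]
def proj(c,P):
    K,D,p,r=c; q=r.inv().apply(np.array(P,float).reshape(-1,3)-p); return cv2.projectPoints(q,np.zeros(3),np.zeros(3),K,D)[0][:,0]
def pose():
    s=manip.state(); return np.array(s['ee_pos']),R.from_quat(s['eef_rot'])
def tool(target,yaw=None):
    p,r=pose(); return r.inv().apply(np.array(target)-p)/1000
E
python3 - <<'E'
from h import *
a=snap('top','t1.png'); b=snap('scene','s1.png')
for n in ['top','scene']:
    print(n,manip.camera_info(n)['position'])
    for t in ['red_cartridge','yellow_cartridge','blue_cartridge','rack','doser','clamp_bar','clamp','pad','cup','gel_jar','medium']:
        print(t,[(np.round(d['centre']),round(d['p'],2)) for d in manip.recognise(t,n)[:2]])
s=manip.state();print(s['clock'],s['eef_rot'],s['opening'])
E
```

```text
top [ 343.09286835   34.2083321  1218.1453604 ]
red_cartridge [(array([ 470., -258.,   86.]), 0.86), (array([531., 101.,  44.]), 0.48)]
yellow_cartridge [(array([ 406., -275.,   83.]), 0.53)]
blue_cartridge [(array([ 531., -241.,   82.]), 0.68)]
rack [(array([ 456., -266.,    6.]), 0.86), (array([533., 101.,  40.]), 0.49)]
doser [(array([534., 101.,  41.]), 0.82), (array([ 401., -270.,   86.]), 0.54)]
clamp_bar [(array([548., 147., 239.]), 0.75)]
clamp [(array([552., 150., 240.]), 0.85)]
pad [(array([547., 137., 212.]), 0.53)]
cup [(array([360., 336.,  41.]), 0.83), (array([ 404., -271.,   84.]), 0.25)]
gel_jar [(array([ 735., -249.,   83.]), 0.86), (array([534., 103.,  41.]), 0.25)]
medium [(array([749., -93., 100.]), 0.96), (array([ 470., -260.,   88.]), 0.49)]
scene [1271.26154141  226.83690059 1141.37161118]
red_cartridge [(array([ 482., -254.,   70.]), 0.66), (array([ 761., -251.,   68.]), 0.66)]
yellow_cartridge [(array([ 420., -275.,   74.]), 0.72)]
blue_cartridge [(array([ 546., -238.,   65.]), 0.68)]
rack [(array([ 546., -241.,   17.]), 0.62)]
doser [(array([566., 125.,  64.]), 0.78)]
clamp_bar [(array([574., 156., 290.]), 0.6), (array([ 547., -240.,   66.]), 0.47)]
clamp []
pad []
cup [(array([369., 325.,  63.]), 0.66), (array([778., -91.,  96.]), 0.27)]
gel_jar [(array([ 760., -249.,   70.]), 0.86), (array([369., 324.,  61.]), 0.65)]
medium [(array([774., -92.,  96.]), 0.76), (array([ 548., -239.,   68.]), 0.72)]
1.2 [9.93689184e-01 1.12168644e-01 5.94870709e-06 1.73549621e-05] 85.3819842575381
```

View pics/t1.png

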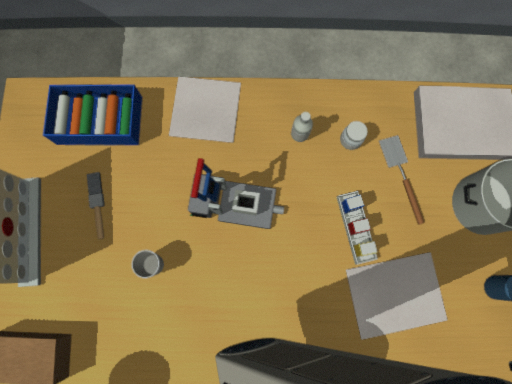

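View pics/s1.png

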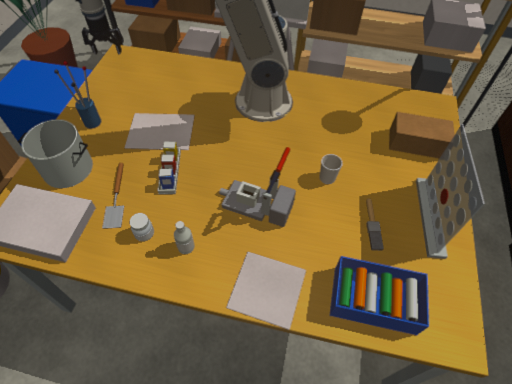

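The top view shows the rack at (357,228) with red in the middle compartment, and the cradle at (247,201). The clamp leans back to the left with its red bar at about (200,180), and the motor housing is left of the cradle. The scene view agrees with this. Next I'll go above the rack for a wrist view.

Run:
```python
from h import *
p,r=pose(); c=cam('wrist'); print(r.inv().apply(c[2]-p), r.inv().apply(c[3].apply([0,0,1])), c[0])
print(tool([440,-266,300]))
```

```text
[  72.09038742   -0.86023156 -142.80573014] [-2.85149851e-01  2.58607774e-04  9.58482914e-01] [[272.61472402   0.         253.59121622]
 [  0.         272.61472402 194.31876109]
 [  0.           0.           1.        ]]
[ 0.36963176 -0.26761239 -0.06870377]
```

```bash
python3 -m creep '{"delta_pos":[[0.04,-0.03,-0.03],[0.08,-0.06,-0.068],[0.12,-0.09,-0.068],[0.16,-0.12,-0.068],[0.20,-0.15,-0.068],[0.25,-0.18,-0.068],[0.29,-0.21,-0.068],[0.33,-0.24,-0.068],[0.37,-0.267,-0.068],[0.37,-0.267,-0.068]],"dr":[[0,0,0],[0,0,0],[0,0,0],[0,0,0],[0,0,0],[0,0,0],[0,0,0],[0,0,0],[0,0,0],[0,0,0]],"claw":[1,1,1,1,1,1,1,1,1,1]}' 40
python3 - <<'E'
from h import *
im=snap('wrist','w1.png'); c=cam('wrist')
for t in ['red_cartridge','rack','yellow_cartridge','blue_cartridge']:
    for d in manip.regions_of(t,'wrist')[:1]:
        m=d['mask']; rr=cv2.minAreaRect(np.argwhere(m)[:,::-1].astype(np.float32)); print(t,d['p'],m.sum(),rr)
    print([(np.round(d['centre']),round(d['p'],2)) for d in manip.recognise(t,'wrist')[:1]])
# top: bar plane estimates
c=cam('top')
print(atz(c,[[247,201],[275,208],[220,205]],75), atz(c,[[200,162],[196,188],[207,182]],270))
cv2.imwrite('pics/t1c.png',cv2.resize(cv2.imread('pics/t1.png')[150:240,170:300],None,fx=6,fy=6,interpolation=cv2.INTER_CUBIC))
E
```

```text
clock: 2.45
ee_pos: [442.2, -264.4, 299.4]
eef_rot: [0.993, 0.114, 0.0, -0.0]
force: [-0.3, 0.2, 0.5]
opening: 85.3
grip_force: 0.0
red_cartridge 0.88 1004 ((257.5, 146.0), (30.0, 35.0), 90.0)
[(array([ 473., -259.,   85.]), 0.57)]
rack 0.69 2726 ((260.0, 136.99996948242188), (43.99999237060547, 137.99996948242188), 0.0)
[(array([ 498., -260.,   -0.]), 0.69)]
yellow_cartridge 0.66 1038 ((259.0, 188.5), (33.0, 32.0), 90.0)
[(array([ 422., -277.,   84.]), 0.69)]
blue_cartridge 0.95 1023 ((257.8360900878906, 94.19672393798828), (29.152509689331055, 36.757511138916016), 84.80557250976562)
[(array([ 535., -246.,   85.]), 0.68)]
[[537.75884423  53.00579074  75.        ]
 [518.98027293 -25.07584412  75.        ]
 [525.54335713 127.91942687  75.        ]] [[596.32984909 161.97190495 270.        ]
 [533.72712111 168.92316939 270.        ]
 [548.31903929 143.78117749 270.        ]]
```

View pics/w1.png

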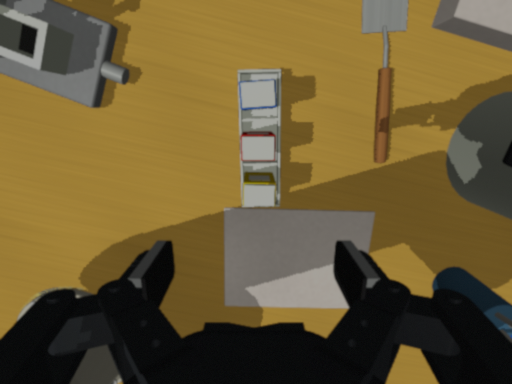

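View pics/t1c.png

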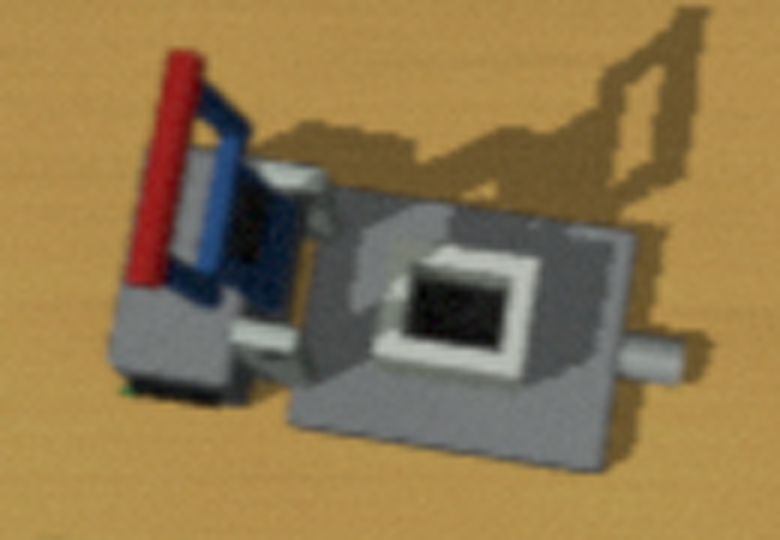

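Red is the middle cartridge, with its cap at about (258,149) in the wrist view and the free rack gaps visible. In the crop, the cradle mouth is at top-camera px (246,202), the doser's yaw is about -0.146 rad and the clamp is at about 1.8 rad. I'll turn the tool half round so the wrist camera stays clear of the clamp when placing.

```bash
python3 -m creep '{"delta_pos":[[0.029,0.002,0.05],[0.029,0.002,0.1],[0.029,0.002,0.1],[0.029,0.002,0.1],[0.029,0.002,0.1],[0.029,0.002,0.1],[0.029,0.002,0.1],[0.029,0.002,0.1],[0.029,0.002,0.1],[0.029,0.002,0.1]],"dr":[[0,0,-10],[0,0,-20],[0,0,-30],[0,0,-40],[0,0,-50],[0,0,-60],[0,0,-70],[0,0,-80],[0,0,-90],[0,0,-100]],"claw":[1,1,1,1,1,1,1,1,1,1]}' && python3 -m creep '{"delta_pos":[[0,0,0],[0,0,0],[0,0,0],[0,0,0],[0,0,0],[0,0,0],[0,0,0],[0,0,0],[0,0,0],[0,0,0]],"dr":[[0,0,-10],[0,0,-20],[0,0,-30],[0,0,-40],[0,0,-50],[0,0,-60],[0,0,-70],[0,0,-80],[0,0,-82],[0,0,-82]],"claw":[1,1,1,1,1,1,1,1,1,1]}'
python3 - <<'E'
from h import *
im=snap('wrist','w2.png'); c=cam('wrist'); print(manip.state()['qpos'], pose()[1].as_matrix()[:,0])
for t in ['red_cartridge']:
    for d in manip.regions_of(t,'wrist')[:2]:
        m=d['mask']; rr=cv2.minAreaRect(np.argwhere(m)[:,::-1].astype(np.float32)); print(t,d['p'],m.sum(),rr,atz(c,[rr[0]],84))
    print([(np.round(d['centre']),round(d['p'],2)) for d in manip.recognise(t,'wrist')[:1]])
g=im[130:330,150:370]; cv2.imwrite('pics/w2c.png',cv2.resize(g[:,:,::-1],None,fx=3,fy=3))
E
```

```text
clock: 4.15
ee_pos: [469.0, -262.4, 199.3]
eef_rot: [0.551, 0.835, -0.0, 0.0]
force: [0.1, 0.1, -0.3]
opening: 85.5
grip_force: 0.0
clock: 5.4
ee_pos: [469.1, -262.2, 199.3]
eef_rot: [-0.128, 0.992, 0.0, 0.0]
force: [0.3, -0.8, 0.2]
opening: 85.1
grip_force: 0.0
[-5.12412043e-01  2.52322172e-01  1.85289952e+00 -1.75646982e-05
  1.03632987e+00 -2.33967666e+00] [-9.67289614e-01 -2.53674598e-01 -1.90200026e-05]
[(array([ 465., -262.,   85.]), 0.55)]
```

View pics/w2.png

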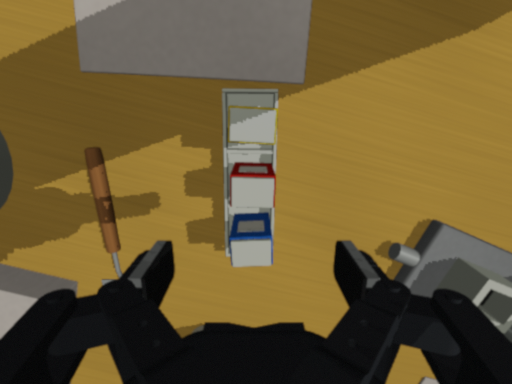

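The cap of red is at about (253,192), with its label face above it at (252,170). The caps look longer across the rack (u) than along it, so I need a magnified check before choosing the grasp axis.

Run:
```python
from h import *
im=cv2.imread('pics/w2.png')
g=im[80:290,200:300]; cv2.imwrite('pics/w2d.png',cv2.resize(g,None,fx=2.8,fy=2.8,interpolation=cv2.INTER_CUBIC))
c=cam('wrist')
th=np.arctan2(-.2537,-.9673)+np.pi
X=np.array([np.cos(th),np.sin(th),0]);Y=np.array([-X[1],X[0],0])
q=atz(c,[[231,178],[275,178],[231,207],[275,207],[253,192]],84)-np.array([469,-262,84]); print(np.c_[q@X,q@Y])
q=atz(c,[[223,90],[278,90]],24)-np.array([469,-262,24]); print(np.c_[q@X,q@Y])
```

```text
[[-12.5674729  -21.26691754]
 [-12.61543714  21.44322234]
 [ 17.21155129 -21.9376614 ]
 [ 17.15996658  22.14008193]
 [  1.55007677   0.09523142]]
[[-97.57055584 -33.00046131]
 [-97.62084727  27.32343647]]
```

View pics/w2d.png

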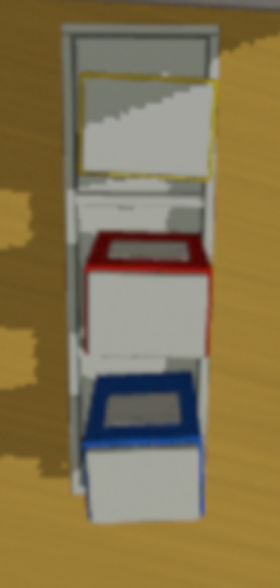

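The magnified view shows the cap's 42 mm side across the rack: the plate fits 30 mm along the rack and 42 across. So the 46 mm side lies along the tool's closing line, and gripping across 46 mm is clear of the neighbours. It also keeps the camera off the clamp later. Descending now.

```bash
python3 -m creep '{"delta_pos":[[-0.002,0,0.04],[-0.002,0,0.08],[-0.002,0,0.12],[-0.002,0,0.145],[-0.002,0,0.156],[-0.002,0,0.156],[-0.002,0,0.156],[-0.002,0,0.156],[-0.002,0,0.156],[-0.002,0,0.156]],"dr":[[0,0,0],[0,0,0],[0,0,0],[0,0,0],[0,0,0],[0,0,0],[0,0,0],[0,0,0],[0,0,0],[0,0,0]],"claw":[1,1,1,1,1,1,-1,-1,-1,-1]}' 40 && python3 -m creep '{"delta_pos":[[0,0,0],[0,0,0],[0,0,0],[0,0,0]],"dr":[[0,0,0],[0,0,0],[0,0,0],[0,0,0]],"claw":[-1,-1,-1,-1]}'
python3 - <<'E'
from h import *
snap('wrist','w3.png'); c=cam('wrist')
p,r=pose(); print(p,r.as_matrix()[:,0], proj(c,[p-r.apply([0,0,0])]))
E
```

```text
clock: 6.8
ee_pos: [472.3, -262.4, 44.4]
eef_rot: [-0.13, 0.992, -0.001, 0.001]
force: [0.2, -3.0, 7.2]
opening: 45.4
grip_force: 42.7
clock: 7.3
ee_pos: [472.3, -262.3, 44.4]
eef_rot: [-0.13, 0.992, -0.001, 0.001]
force: [0.0, -2.0, 7.4]
opening: 45.7
grip_force: 42.7
[ 472.28916496 -262.36000911   44.41585885] [-0.96645891 -0.25681398 -0.0019372 ] [[252.15128926 244.75613099]]
```

View pics/w3.png

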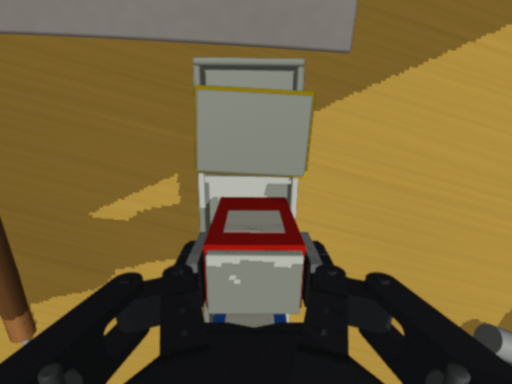

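The fingers hold the red cartridge across its 46 mm side (opening 45.7, cap at u 207-303, v 250-313), and the neighbours are clear. Next I lift, carry it beside the cradle and look.

```bash
python3 -m creep '{"delta_pos":[[0,0,-0.02],[0,0,-0.06],[0,0,-0.12],[-0.03,0.03,-0.17],[-0.06,0.07,-0.186],[-0.09,0.115,-0.186],[-0.12,0.155,-0.186],[-0.15,0.195,-0.186],[-0.18,0.23,-0.186],[-0.208,0.263,-0.186]],"dr":[[0,0,0],[0,0,0],[0,0,0],[0,0,3],[0,0,6],[0,0,10],[0,0,14],[0,0,18],[0,0,22],[0,0,23.2]],"claw":[-1,-1,-1,-1,-1,-1,-1,-1,-1,-1]}' && python3 -m creep '{"delta_pos":[[0,0,0],[0,0,0],[0,0,0]],"dr":[[0,0,0],[0,0,0],[0,0,0]],"claw":[-1,-1,-1]}'
python3 - <<'E'
from h import *
im=snap('wrist','w4.png'); c=cam('wrist'); p,r=pose(); print(p,r.as_matrix())
print([(np.round(d['centre']),round(d['p'],2)) for t in ['doser','red_cartridge'] for d in manip.recognise(t,'wrist')[:1]])
cv2.imwrite('pics/w4b.png',cv2.resize(im[:,:,::-1],(800,600),interpolation=cv2.INTER_CUBIC))
# predicted cradle
th=-.146;X=np.array([np.cos(th),np.sin(th),0]);Y=np.array([-X[1],X[0],0])
print(proj(c,[np.array([536,56,75])+a*X+b*Y for a,b in [(0,0),(18.2,24.2),(-18.2,24.2),(18.2,-24.2),(-18.2,-24.2)]]))
E
```

```text
clock: 8.6
ee_pos: [604.6, 47.9, 229.1]
eef_rot: [0.073, 0.997, 0.0, -0.0]
force: [-0.2, -0.5, -1.0]
opening: 45.4
grip_force: 43.5
clock: 8.98
ee_pos: [604.0, 45.0, 229.2]
eef_rot: [0.073, 0.997, -0.0, -0.0]
force: [0.9, 0.3, -1.1]
opening: 45.6
grip_force: 43.7
[604.13719351  45.05543393 229.31157001] [[-9.89317062e-01  1.45779365e-01 -3.58236341e-04]
 [ 1.45779415e-01  9.89317112e-01 -1.18585854e-04]
 [ 3.37121972e-04 -1.69542493e-04 -9.99999929e-01]]
[(array([542., 133., 130.]), 0.83), (array([589.,  52., 270.]), 0.86)]
[[253.96160008 117.66468497]
 [276.58597933 135.28577182]
 [277.37837166  99.45436669]
 [231.33872623 135.29950453]
 [230.54739284  99.47207889]]
```

View pics/w4b.png

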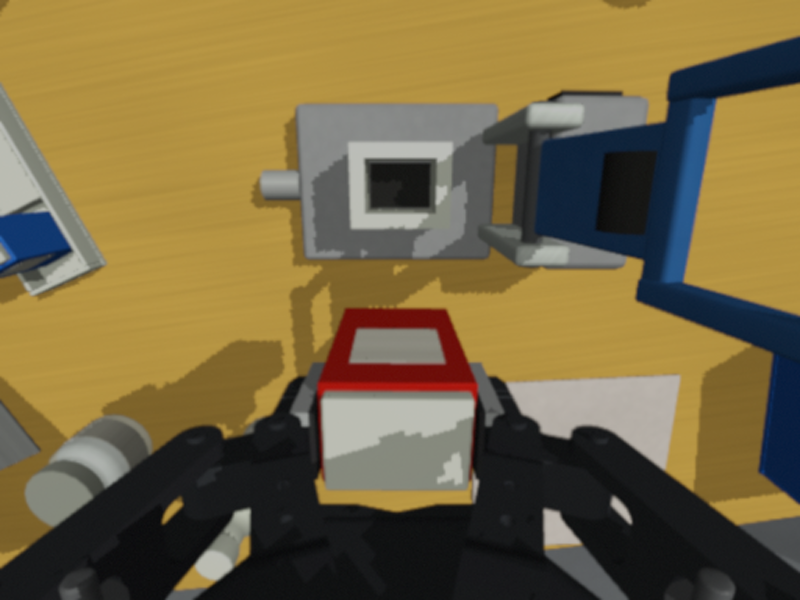

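The cradle mouth is at px (233.6-279.7, 100.5-136.3) in native coordinates. It is level with the image axes and within 3 px of the prediction, so the yaw is right. The cap in hand is at u 206-303, v 251-314. Next are subpixel edges.

Run:
```python
from h import *
im=cv2.imread('pics/w4.png').astype(float); g=im.mean(2); sat=im.max(2)-im.min(2)
c=cam('wrist'); p,r=pose()
def peaks(s,o,k=8,th=6):
    s=cv2.GaussianBlur(s.reshape(1,-1),(0,0),0.8)[0]; d=np.gradient(s)
    out=[]
    for i in range(1,len(d)-1):
        a=abs(d)
        if a[i]>th and a[i]>=a[i-1] and a[i]>a[i+1]:
            out.append((round(o+i+.5*(a[i-1]-a[i+1])/(a[i-1]-2*a[i]+a[i+1]),2),int(d[i])))
    return out
print('cr u',peaks(g[112:128,215:300].mean(0),215)); print('cr v',peaks(g[80:155,245:268].mean(1),80))
print('cr u hi',peaks(g[104:110,215:300].mean(0),215)); print('cr u lo',peaks(g[124:132,215:300].mean(0),215))
print('cap u sat',peaks(sat[256:266,190:320].mean(0),190),'low',peaks(sat[300:308,190:320].mean(0),190)); print('cap v sat',peaks(sat[235:335,220:290].mean(1),235))
```

```text
cr u [(np.float64(223.06), 28), (np.float64(233.81), -28), (np.float64(274.79), 15), (np.float64(278.46), 26), (np.float64(286.28), -7), (np.float64(287.9), -8), (np.float64(297.91), -8)]
cr v [(np.float64(90.25), 15), (np.float64(100.97), -37), (np.float64(103.52), -19), (np.float64(133.43), 23), (np.float64(135.56), 25), (np.float64(145.79), -26)]
cr u hi [(np.float64(222.61), 27), (np.float64(233.21), -36), (np.float64(275.03), 14), (np.float64(278.86), 19), (np.float64(288.84), -14)]
cr u lo [(np.float64(223.24), 29), (np.float64(234.19), -24), (np.float64(235.7), -24), (np.float64(274.66), 15), (np.float64(278.2), 32), (np.float64(283.19), -8), (np.float64(297.77), -8)]
cap u sat [(np.float64(202.42), 19), (np.float64(205.32), -17), (np.float64(302.48), 11), (np.float64(305.27), -16)] low [(np.float64(203.04), 24), (np.float64(207.02), -26), (np.float64(299.55), 14), (np.float64(302.5), -14)]
cap v sat [(np.float64(244.39), 15), (np.float64(249.73), -42), (np.float64(313.41), 30), (np.float64(323.42), -18)]
```

Run:
```python
from h import *
c=cam('wrist'); p,r=pose()
m=atz(c,[[233.8,118],[278.5,118],[256,100.97],[256,135.56]],75); mt=r.inv().apply(m-p); print(mt)
k=atz(c,[[206.2,281],[301,281],[253.6,249.7],[253.6,313.4]],p[2]+39.6); kt=r.inv().apply(k-p); print(kt)
o=atz(c,[[223.06,118],[288.84,107],[256,90.25],[256,145.79]],75); print(r.inv().apply(o-p))
```

```text
[[ 68.59542937 -20.2978113  154.40800593]
 [ 68.60165613  26.73005394 154.40616051]
 [ 85.63184384   3.01719468 154.40809597]
 [ 50.43006614   3.1017335  154.4060158 ]]
[[  2.91212672 -20.15423567 -39.59903726]
 [  2.92385428  21.35140806 -39.60066562]
 [ 18.1930644    0.60010214 -39.59895029]
 [-14.19223899   0.60051132 -39.60086099]]
[[ 68.60900171 -31.60284663 154.40845044]
 [ 79.69209248  37.22769746 154.40640281]
 [ 96.09427072   2.99246762 154.4087142 ]
 [ 39.56553052   3.12821815 154.40537377]]
```

```bash
python3 -m creep '{"delta_pos":[[0.034,0.0012,0],[0.0676,0.0024,0.02],[0.0676,0.0024,0.05],[0.0676,0.0024,0.08],[0.0676,0.0024,0.1],[0.0676,0.0024,0.102],[0.0676,0.0024,0.102],[0.0676,0.0024,0.102],[0.0676,0.0024,0.102]],"dr":[[0,0,0],[0,0,0],[0,0,0],[0,0,0],[0,0,0],[0,0,0],[0,0,0],[0,0,0],[0,0,0]],"claw":[-1,-1,-1,-1,-1,-1,-1,-1,-1]}'
python3 - <<'E'
from h import *
im=snap('wrist','w5.png'); c=cam('wrist'); p,r=pose(); print(p,r.as_matrix()[:,0])
cv2.imwrite('pics/w5b.png',cv2.resize(im[110:335,130:380,::-1],None,fx=2.6,fy=2.6,interpolation=cv2.INTER_CUBIC))
print(proj(c,[p+r.apply(q) for q in [(0,0,p[2]-75),(18.2,24.2,p[2]-75),(18.2,-24.2,p[2]-75),(28.2,34.2,p[2]-75),(28.2,-34.2,p[2]-75),(17,23,40.4),(17,-23,40.4)]]))
E
```

```text
clock: 10.25
ee_pos: [538.6, 58.3, 128.0]
eef_rot: [0.073, 0.997, 0.0, 0.001]
force: [-0.2, 0.4, -1.0]
opening: 45.7
grip_force: 43.6
[538.45207501  58.28962799 127.9021407 ] [-0.98947466  0.14470256 -0.00103236]
[[252.82988658 213.14812567]
 [285.25127265 190.24117325]
 [220.37279962 190.23631661]
 [299.27760601 177.15922063]
 [206.32840011 177.15442543]
 [285.46176501 196.69440402]
 [220.05507002 196.68875621]]
```

View pics/w5b.png

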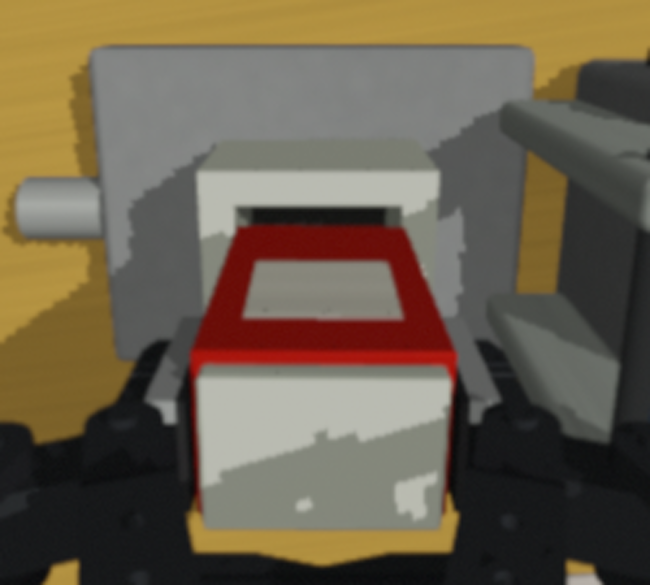

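The cradle rim's near edge is at v≈175 (outer) and 189 (inner). The cartridge's bottom front edge is at v≈198, u 221-286, hovering over the mouth. It needs about +1.7 mm in tool x and -0.8 mm in tool y, which I'll confirm at subpixel.

Run:
```python
from h import *
im=cv2.imread('pics/w5.png').astype(float); g=im.mean(2); sat=im.max(2)-im.min(2)
c=cam('wrist'); p,r=pose()
def peaks(s,o,th=6):
    s=cv2.GaussianBlur(s.reshape(1,-1),(0,0),0.8)[0]; d=np.gradient(s); a=abs(d)
    return [(float(round(o+i+.5*(a[i-1]-a[i+1])/(a[i-1]-2*a[i]+a[i+1]),2)),int(d[i])) for i in range(1,len(d)-1) if a[i]>th and a[i]>=a[i-1] and a[i]>a[i+1]]
print('rim v',peaks(g[165:205,235:270].mean(1),165)); print('v sat',peaks(sat[185:205,235:270].mean(1),185))
print('rim outer u',peaks(g[178:184,195:310].mean(0),195)); print('inner u',peaks(g[190:195,210:295].mean(0),210))
for v in (199,203,207,211): print('box u',v,peaks(sat[v:v+2,195:310].mean(0),195,12))
t=lambda uv,z: r.inv().apply(atz(c,uv,z)-p)[:,:2]
print(t([[205.8,177],[299.6,177],[252,175.4],[252,189.2]],75), t([[221.2,197.7],[286.5,197.7]],p[2]-40.4))
```

```text
rim v [(175.34, 18), (189.04, -49), (195.71, 6)]
v sat [(196.22, 27)]
rim outer u [(205.23, 29), (298.49, -27)]
inner u [(220.17, -29), (226.25, -12), (277.81, 14), (283.99, 26)]
box u 199 [(220.33, 26), (285.88, -25)]
box u 203 [(218.71, 24), (287.62, -24)]
box u 207 [(217.12, 26), (289.21, -25)]
box u 211 [(215.81, 25), (227.18, -24), (279.38, 21), (290.69, -25)]
[[ 28.32537855 -34.57679314]
 [ 28.32472634  34.42835341]
 [ 29.51858778  -0.58489921]
 [ 19.00802336  -0.6025221 ]] [[ 16.26242436 -22.21659079]
 [ 16.26276487  23.75479961]]
```

```bash
python3 -m creep '{"delta_pos":[[0.0008,-0.0008,0],[0.0008,-0.0008,0.003],[0.0008,-0.0008,0.006],[0.0008,-0.0008,0.009],[0.0008,-0.0008,0.012],[0.0008,-0.0008,0.014],[0.0008,-0.0008,0.016],[0.0008,-0.0008,0.018],[0.0008,-0.0008,0.018]],"dr":[[0,0,0],[0,0,0],[0,0,0],[0,0,0],[0,0,0],[0,0,0],[0,0,0],[0,0,0],[0,0,0]],"claw":[-1,-1,-1,-1,-1,-1,-1,-1,-1]}'
```

```text
clock: 11.42
ee_pos: [537.1, 57.6, 109.1]
eef_rot: [0.073, 0.997, -0.0, -0.0]
force: [-0.3, -0.8, -1.6]
opening: 45.7
grip_force: 43.6
```

```bash
python3 -m creep '{"delta_pos":[[0,0,0.004],[0,0,0.008],[0,0,0.012],[0,0,0.015],[0,0,0.017],[0,0,0.018],[0,0,0.018]],"dr":[[0,0,0],[0,0,0],[0,0,0],[0,0,0],[0,0,0],[0,0,0],[0,0,0]],"claw":[-1,-1,-1,-1,-1,-1,-1]}'
```

```text
clock: 12.3
ee_pos: [537.2, 57.6, 91.3]
eef_rot: [0.073, 0.997, 0.0, -0.0]
force: [0.4, -0.1, -1.6]
opening: 45.5
grip_force: 43.6
```

```bash
python3 -m creep '{"delta_pos":[[0,0,0.0005],[0,0,0.001],[0,0,0.0015],[0,0,0.002],[0,0,0.002]],"dr":[[0,0,0],[0,0,0],[0,0,0],[0,0,0],[0,0,0]],"claw":[-1,-1,-1,-1,-1]}'
```

```text
clock: 12.92
ee_pos: [537.2, 57.6, 89.2]
eef_rot: [0.073, 0.997, 0.0, -0.0]
force: [-1.0, -0.8, -1.6]
opening: 45.1
grip_force: 43.6
```

```bash
python3 -m creep '{"delta_pos":[[0,0,0.0005],[0,0,0.001],[0,0,0.001]],"dr":[[0,0,0],[0,0,0],[0,0,0]],"claw":[-1,-1,-1]}'
```

```text
clock: 13.3
ee_pos: [537.1, 57.6, 88.2]
eef_rot: [0.073, 0.997, 0.0, -0.0]
force: [0.2, -0.2, -1.8]
opening: 45.3
grip_force: 43.6
```

```bash
python3 -m creep '{"delta_pos":[[0,0,0.0005],[0,0,0.001],[0,0,0.001]],"dr":[[0,0,0],[0,0,0],[0,0,0]],"claw":[-1,-1,-1]}'
```

```text
clock: 13.68
ee_pos: [537.1, 57.6, 87.2]
eef_rot: [0.073, 0.997, -0.0, -0.0]
force: [-0.2, 0.4, -1.8]
opening: 45.4
grip_force: 43.6
```

```bash
python3 -m creep '{"delta_pos":[[0,0,0.0005],[0,0,0.001],[0,0,0.001]],"dr":[[0,0,0],[0,0,0],[0,0,0]],"claw":[-1,-1,-1]}'
```

```text
clock: 14.05
ee_pos: [537.2, 57.6, 86.2]
eef_rot: [0.073, 0.997, -0.0, -0.0]
force: [-0.5, -0.5, -1.4]
opening: 45.7
grip_force: 43.6
```

```bash
python3 -m creep '{"delta_pos":[[0,0,0.0005],[0,0,0.001],[0,0,0.001]],"dr":[[0,0,0],[0,0,0],[0,0,0]],"claw":[-1,-1,-1]}'
```

```text
clock: 14.42
ee_pos: [537.2, 57.6, 85.3]
eef_rot: [0.073, 0.997, 0.0, 0.0]
force: [-0.0, -0.1, -0.6]
opening: 45.4
grip_force: 43.6
```

```bash
python3 -m creep '{"delta_pos":[[0,0,0.0005],[0,0,0.001],[0,0,0.001]],"dr":[[0,0,0],[0,0,0],[0,0,0]],"claw":[-1,-1,-1]}'
```

```text
clock: 14.8
ee_pos: [537.1, 57.6, 84.2]
eef_rot: [0.073, 0.997, 0.0, -0.0]
force: [-0.5, 0.5, -0.7]
opening: 45.2
grip_force: 43.6
```

```bash
python3 -m creep '{"delta_pos":[[0,0,0.0005],[0,0,0.001],[0,0,0.001]],"dr":[[0,0,0],[0,0,0],[0,0,0]],"claw":[-1,-1,-1]}'
```

```text
clock: 15.18
ee_pos: [537.1, 57.6, 83.2]
eef_rot: [0.073, 0.997, 0.0, -0.0]
force: [0.0, 0.2, -1.6]
opening: 45.4
grip_force: 43.6
```

```bash
python3 -m creep '{"delta_pos":[[0,0,0.0005],[0,0,0.001],[0,0,0.001]],"dr":[[0,0,0],[0,0,0],[0,0,0]],"claw":[-1,-1,-1]}'
```

```text
clock: 15.55
ee_pos: [537.3, 57.6, 82.7]
eef_rot: [0.073, 0.997, 0.0, 0.0]
force: [-2.1, 0.1, 5.0]
opening: 45.8
grip_force: 44.2
```

```bash
python3 -m creep '{"delta_pos":[[0,0,0],[0,0,0],[0,0,0],[0,0,0]],"dr":[[0,0,0],[0,0,0],[0,0,0],[0,0,0]],"claw":[0.4,0.4,0.4,0.4]}' && python3 -m creep '{"delta_pos":[[0,0,-0.01],[0,0,-0.03],[0,0,-0.06],[0,0,-0.1],[0,0,-0.15],[0,0,-0.2],[0,0,-0.24],[0,0,-0.24],[0,0,-0.24]],"dr":[[0,0,0],[0,0,0],[0,0,0],[0,0,0],[0,0,0],[0,0,0],[0,0,0],[0,0,0],[0,0,0]],"claw":[0.4,0.4,0.4,0.4,0.4,0.4,0.4,0.4,0.4]}'
python3 - <<'E'
from h import *
im=snap('wrist','w6.png'); c=cam('wrist'); p,r=pose(); print(p,r.as_matrix()[:,0])
O=np.array([537.2,57.6,0]); 
for t in ['clamp_bar','pad','red_cartridge']:
    for n in ['wrist','top','scene']:
        if n!='wrist' and t=='clamp_bar': manip.grab_frame(n)
        for d in manip.recognise(t,n)[:1]:
            q=r.inv().apply(np.array(d['centre'])-O); print(t,n,round(d['p'],2),np.round(q))
th=np.arange(1.7,2.15,.1)
P=[O+r.apply([s*30,75-165*np.cos(a),-(127+165*np.sin(a))]) for a in th for s in (-1,1)]
print('wrist',proj(c,P).round(),'top',proj(cam('top'),P).round(1))
cv2.imwrite('pics/w6b.png',cv2.resize(im[:,:,::-1],(800,600)))
E
```

```text
clock: 16.05
ee_pos: [537.2, 57.6, 82.2]
eef_rot: [0.073, 0.997, -0.0, -0.0]
force: [-0.1, 0.0, -0.7]
opening: 60.1
grip_force: 0.0
clock: 17.18
ee_pos: [536.7, 57.5, 322.1]
eef_rot: [0.073, 0.997, -0.0, -0.0]
force: [-0.4, 0.8, -1.5]
opening: 59.9
grip_force: 0.0
[536.48644099  57.5253515  321.45831967] [-0.98948269  0.14464447  0.0014067 ]
clamp_bar wrist 0.81 [   9.   96. -268.]
clamp_bar top 0.4 [  -1.   71. -157.]
clamp_bar scene 0.83 [ -22.  108. -290.]
pad wrist 0.94 [   5.   83. -208.]
red_cartridge wrist 0.68 [   7.    1. -122.]
red_cartridge top 0.67 [  -1.   -4. -124.]
red_cartridge scene 0.68 [ -14.    3. -118.]
wrist [[386. 264.]
 [399. 184.]
 [406. 262.]
 [420. 183.]
 [423. 259.]
 [439. 181.]
 [438. 254.]
 [454. 179.]
 [450. 250.]
 [466. 177.]] top [[204.5 166.1]
 [199.7 191.4]
 [197.7 165.4]
 [192.9 190.5]
 [191.3 164.8]
 [186.4 189.8]
 [185.2 164.5]
 [180.3 189.3]
 [179.6 164.4]
 [174.7 189. ]]
```

View pics/w6b.png

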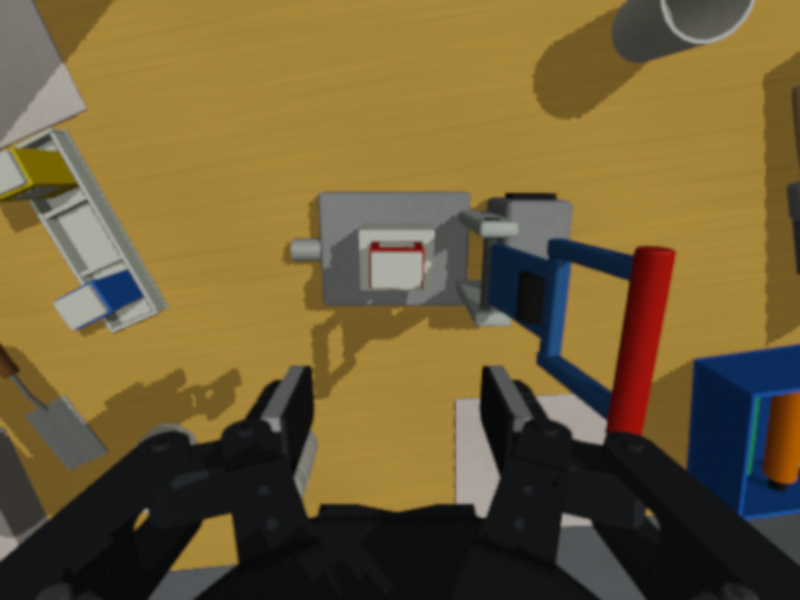

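The cartridge stands centred and upright in the cradle (cap at (397,268) in the 800 px view). The bar runs (655,250)-(628,430), which gives a clamp angle of about 1.78, with the bar at doser y≈109, z≈288. I shut the fingers, go over and behind the bar, then push it along its arc.

```bash
python3 -m creep '{"delta_pos":[[0,0.02,-0.014],[0,0.06,-0.014],[0,0.1,-0.014],[0,0.143,-0.014],[0,0.143,0.01],[0,0.143,0.03],[0,0.143,0.049],[0,0.143,0.049],[0,0.143,0.049]],"dr":[[0,0,0],[0,0,0],[0,0,0],[0,0,0],[0,0,0],[0,0,0],[0,0,0],[0,0,0],[0,0,0]],"claw":[-1,-1,-1,-1,-1,-1,-1,-1,-1]}'
python3 - <<'E'
from h import *
im=snap('wrist','w7.png')
cv2.imwrite('pics/w7b.png',im[:,:,::-1])
p,r=pose(); print(r.inv().apply(p-np.array([537.2,57.6,0])))
E
```

```text
clock: 18.9
ee_pos: [558.4, 199.8, 274.5]
eef_rot: [0.072, 0.997, 0.0, 0.001]
force: [0.8, -0.2, -0.1]
opening: -0.1
grip_force: 0.0
[  -0.94859246  143.91304804 -274.49874713]
```

View pics/w7b.png

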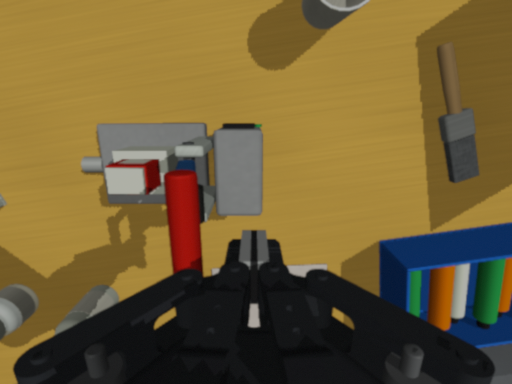

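The red bar's axis is left of the shut fingers (u 165-203 against 240-268), so the fingers stand clear behind it. Swinging the clamp over.

```bash
python3 -m creep '{"delta_pos":[[0,-0.015,-0.002],[0,-0.028,-0.004],[0,-0.041,-0.004],[0,-0.057,-0.003],[0,-0.074,-0.0015],[0,-0.09,0.002],[0,-0.106,0.007],[0,-0.1205,0.014],[0,-0.135,0.022],[0,-0.148,0.032]],"dr":[[0,0,0],[0,0,0],[0,0,0],[0,0,0],[0,0,0],[0,0,0],[0,0,0],[0,0,0],[0,0,0],[0,0,0]],"claw":[-1,-1,-1,-1,-1,-1,-1,-1,-1,-1]}'
python3 - <<'E'
from h import *
p,r=pose(); O=np.array([537.2,57.6,0]); print(r.inv().apply(p-O)); 
for n in ['wrist','scene']:
    manip.grab_frame(n)
    for d in manip.recognise('clamp_bar',n)[:1]: print(n,d['p'],r.inv().apply(np.array(d['centre'])-O))
E
```

```text
clock: 20.2
ee_pos: [536.2, 51.7, 240.6]
eef_rot: [0.073, 0.997, -0.0, -0.0]
force: [0.1, 0.1, 0.9]
opening: -0.1
grip_force: 0.4
[ 1.44578296e-01 -6.01478188e+00 -2.40560701e+02]
wrist 0.78 [  17.24081106    4.94021128 -215.9972193 ]
```

Run:
```python
from h import *
p,r=pose(); O=np.array([537.2,57.6,0])
def seen(n):
    im=manip.grab_frame(n).astype(int); m=(im[...,0]>110)&(im[...,1]<50)&(im[...,2]<50)
    k,l,st,ce=cv2.connectedComponentsWithStats(m.astype(np.uint8)); print(n,[(list(map(int,st[i])),ce[i].round(1).tolist()) for i in range(1,k) if st[i][4]>25])
for n in ['wrist','top','scene']:
    seen(n); c=cam(n)
    for a in (1.8,1.4,1.1,1.0,.9,.8,.7,.6): print(a,proj(c,[O+r.apply([s*38,75-165*np.cos(a),-(127+165*np.sin(a))]) for s in(-1,0,1)]).round().tolist())
```

```text
wrist [([191, 175, 31, 88, 2354], [206.6, 216.5])]
1.8 [[502.0, 363.0], [527.0, 295.0], [555.0, 211.0]]
1.4 [[366.0, 370.0], [378.0, 300.0], [392.0, 213.0]]
1.1 [[263.0, 343.0], [263.0, 278.0], [264.0, 200.0]]
1.0 [[235.0, 331.0], [234.0, 269.0], [232.0, 195.0]]
0.9 [[213.0, 318.0], [210.0, 259.0], [206.0, 189.0]]
0.8 [[195.0, 305.0], [191.0, 249.0], [186.0, 184.0]]
0.7 [[182.0, 292.0], [177.0, 239.0], [171.0, 178.0]]
0.6 [[172.0, 281.0], [167.0, 230.0], [161.0, 173.0]]
top [([251, 193, 7, 16, 73], [254.3, 200.3])]
1.8 [[198.0, 162.0], [195.0, 178.0], [192.0, 194.0]]
1.4 [[226.0, 166.0], [223.0, 182.0], [221.0, 198.0]]
1.1 [[246.0, 171.0], [244.0, 187.0], [241.0, 203.0]]
1.0 [[252.0, 173.0], [250.0, 188.0], [247.0, 204.0]]
0.9 [[258.0, 175.0], [256.0, 190.0], [253.0, 206.0]]
0.8 [[263.0, 176.0], [261.0, 192.0], [258.0, 207.0]]
0.7 [[268.0, 178.0], [265.0, 193.0], [263.0, 209.0]]
0.6 [[271.0, 180.0], [269.0, 195.0], [267.0, 210.0]]
scene []
1.8 [[280.0, 169.0], [284.0, 159.0], [288.0, 150.0]]
1.4 [[258.0, 162.0], [263.0, 153.0], [267.0, 144.0]]
1.1 [[243.0, 160.0], [248.0, 151.0], [253.0, 143.0]]
1.0 [[239.0, 161.0], [244.0, 152.0], [248.0, 143.0]]
0.9 [[235.0, 162.0], [240.0, 153.0], [244.0, 144.0]]
0.8 [[231.0, 163.0], [236.0, 154.0], [241.0, 145.0]]
0.7 [[228.0, 164.0], [233.0, 155.0], [238.0, 147.0]]
0.6 [[225.0, 166.0], [230.0, 157.0], [235.0, 149.0]]
```

```bash
python3 -m creep '{"delta_pos":[[0,-0.013,0.0106],[0,-0.024,0.023],[0,-0.034,0.036],[0,-0.043,0.05],[0,-0.039,0.05],[0,-0.037,0.03],[0,-0.037,0],[0,-0.065,0],[0,-0.065,0],[0,-0.065,0]],"dr":[[0,0,0],[0,0,0],[0,0,0],[0,0,0],[0,0,0],[0,0,0],[0,0,0],[0,0,0],[0,0,0],[0,0,0]],"claw":[-1,-1,-1,-1,-1,-1,-1,-1,-1,-1]}'
python3 - <<'E'
from h import *
p,r=pose(); O=np.array([537.2,57.6,0]); print(r.inv().apply(p-O))
def seen(n):
    im=manip.grab_frame(n).astype(int); m=(im[...,0]>90)&(im[...,1]<50)&(im[...,2]<50)
    k,l,st,ce=cv2.connectedComponentsWithStats(m.astype(np.uint8)); print(n,[(list(map(int,st[i])),ce[i].round(1).tolist()) for i in range(1,k) if st[i][4]>25])
for n in ['wrist','top','scene']:
    seen(n); c=cam(n)
    for a in (.7,.6,.5,.4,.3,.2): print(a,proj(c,[O+r.apply([s*38,75-165*np.cos(a),-(127+165*np.sin(a))]) for s in(-1,0,1)]).round().tolist())
E
```

```text
clock: 21.8
ee_pos: [527.1, -11.2, 241.2]
eef_rot: [0.073, 0.997, 0.0, -0.0]
force: [-0.4, -0.3, 0.1]
opening: -0.0
grip_force: 0.0
[ 8.85517943e-02 -6.94588925e+01 -2.41236492e+02]
wrist [([240, 156, 23, 75, 1559], [250.8, 193.0]), ([299, 176, 3, 28, 47], [299.8, 189.0])]
0.7 [[281.0, 293.0], [283.0, 239.0], [285.0, 178.0]]
0.6 [[264.0, 281.0], [265.0, 231.0], [266.0, 173.0]]
0.5 [[252.0, 270.0], [252.0, 222.0], [252.0, 169.0]]
0.4 [[243.0, 260.0], [243.0, 215.0], [242.0, 165.0]]
0.3 [[237.0, 250.0], [236.0, 208.0], [236.0, 161.0]]
0.2 [[234.0, 242.0], [233.0, 202.0], [232.0, 158.0]]
top [([268, 199, 8, 16, 84], [271.5, 206.5])]
0.7 [[268.0, 178.0], [265.0, 193.0], [263.0, 209.0]]
0.6 [[271.0, 180.0], [269.0, 195.0], [267.0, 210.0]]
0.5 [[275.0, 182.0], [272.0, 197.0], [270.0, 212.0]]
0.4 [[277.0, 184.0], [275.0, 198.0], [273.0, 213.0]]
0.3 [[279.0, 185.0], [277.0, 200.0], [275.0, 214.0]]
0.2 [[280.0, 187.0], [278.0, 201.0], [276.0, 215.0]]
scene [([22, 33, 26, 21, 228], [33.3, 45.5]), ([221, 150, 14, 21, 78], [227.6, 160.3]), ([392, 278, 4, 39, 42], [392.6, 298.0])]
0.7 [[228.0, 164.0], [233.0, 155.0], [238.0, 147.0]]
0.6 [[225.0, 166.0], [230.0, 157.0], [235.0, 149.0]]
0.5 [[223.0, 168.0], [228.0, 159.0], [232.0, 151.0]]
0.4 [[221.0, 170.0], [226.0, 161.0], [231.0, 153.0]]
0.3 [[220.0, 172.0], [225.0, 164.0], [229.0, 156.0]]
0.2 [[219.0, 175.0], [224.0, 167.0], [228.0, 159.0]]
```

```bash
python3 -m creep '{"delta_pos":[[0,0,0.021],[0,0,0.027],[0,-0.003,0.035],[0,-0.007,0.042],[0,-0.01,0.05],[0,-0.0125,0.057],[0,-0.0145,0.063],[0,-0.016,0.069],[0,-0.016,0.069],[0,-0.016,0.069]],"dr":[[0,0,0],[0,0,0],[0,0,0],[0,0,0],[0,0,0],[0,0,0],[0,0,0],[0,0,0],[0,0,0],[0,0,0]],"claw":[-1,-1,-1,-1,-1,-1,-1,-1,-1,-1]}'
python3 - <<'E'
from h import *
p,r=pose(); O=np.array([537.2,57.6,0]); print(r.inv().apply(p-O),manip.state()['force'])
def seen(n):
    im=manip.grab_frame(n).astype(int); m=(im[...,0]>90)&(im[...,1]<50)&(im[...,2]<50)
    k,l,st,ce=cv2.connectedComponentsWithStats(m.astype(np.uint8)); print(n,[(list(map(int,st[i])),ce[i].round(1).tolist()) for i in range(1,k) if st[i][4]>25])
for n in ['wrist','scene']:
    seen(n); c=cam(n)
    for a in (.5,.4,.3,.2,.15): print(a,proj(c,[O+r.apply([s*38,75-165*np.cos(a),-(127+165*np.sin(a))]) for s in(-1,0,1)]).round().tolist())
E
```

```text
clock: 23.2
ee_pos: [524.8, -27.4, 172.4]
eef_rot: [0.073, 0.997, 0.0, -0.0]
force: [-0.0, -0.3, 1.3]
opening: 0.3
grip_force: 0.0
[-1.84520933e-02 -8.59158805e+01 -1.72365430e+02] [-0.04635813 -0.32321138  1.25196549]
wrist [([240, 163, 27, 68, 1624], [252.6, 196.7]), ([374, 182, 17, 10, 78], [380.6, 187.3]), ([333, 188, 17, 43, 168], [337.9, 204.4]), ([251, 304, 7, 4, 26], [254.2, 305.6])]
0.5 [[284.0, 344.0], [287.0, 279.0], [290.0, 200.0]]
0.4 [[269.0, 322.0], [270.0, 262.0], [271.0, 191.0]]
0.3 [[258.0, 304.0], [258.0, 248.0], [259.0, 183.0]]
0.2 [[251.0, 288.0], [251.0, 236.0], [251.0, 176.0]]
0.15 [[249.0, 281.0], [249.0, 230.0], [249.0, 173.0]]
scene [([22, 33, 39, 21, 309], [36.2, 44.9]), ([218, 166, 9, 12, 39], [221.6, 171.2]), ([392, 278, 4, 39, 43], [392.6, 297.8])]
0.5 [[223.0, 168.0], [228.0, 159.0], [232.0, 151.0]]
0.4 [[221.0, 170.0], [226.0, 161.0], [231.0, 153.0]]
0.3 [[220.0, 172.0], [225.0, 164.0], [229.0, 156.0]]
0.2 [[219.0, 175.0], [224.0, 167.0], [228.0, 159.0]]
0.15 [[219.0, 176.0], [223.0, 168.0], [228.0, 160.0]]
```

```bash
python3 -m creep '{"delta_pos":[[0,-0.0002,0.0015],[0,-0.0005,0.003],[0,-0.0008,0.0045],[0,-0.001,0.006],[0,-0.0012,0.0075],[0,-0.0014,0.009],[0,-0.0016,0.0105],[0,-0.0018,0.012],[0,-0.002,0.0135],[0,-0.002,0.015]],"dr":[[0,0,0],[0,0,0],[0,0,0],[0,0,0],[0,0,0],[0,0,0],[0,0,0],[0,0,0],[0,0,0],[0,0,0]],"claw":[-1,-1,-1,-1,-1,-1,-1,-1,-1,-1]}'
```

```text
clock: 24.55
ee_pos: [524.5, -29.5, 157.2]
eef_rot: [0.073, 0.997, -0.0, 0.0]
force: [-0.0, -0.3, 0.4]
opening: 0.1
grip_force: 0.2
```

```bash
python3 -m creep '{"delta_pos":[[0,-0.0001,0.001],[0,-0.0002,0.002],[0,-0.0003,0.003],[0,-0.0004,0.004],[0,-0.0005,0.005],[0,-0.0006,0.006],[0,-0.0007,0.007],[0,-0.0008,0.008],[0,-0.0009,0.009],[0,-0.001,0.01]],"dr":[[0,0,0],[0,0,0],[0,0,0],[0,0,0],[0,0,0],[0,0,0],[0,0,0],[0,0,0],[0,0,0],[0,0,0]],"claw":[-1,-1,-1,-1,-1,-1,-1,-1,-1,-1]}'
```

```text
clock: 25.8
ee_pos: [524.4, -30.6, 147.8]
eef_rot: [0.073, 0.997, -0.0, 0.0]
force: [-3.2, -1.4, 7.4]
opening: -0.2
grip_force: 3.6
```

```bash
python3 -m creep '{"delta_pos":[[0,0,0.0008],[0,0,0.0016],[0,0,0.0024],[0,0,0.0032],[0,0,0.004],[0,0,0.0048],[0,0,0.0056],[0,0,0.0064],[0,0,0.0072],[0,0,0.008]],"dr":[[0,0,0],[0,0,0],[0,0,0],[0,0,0],[0,0,0],[0,0,0],[0,0,0],[0,0,0],[0,0,0],[0,0,0]],"claw":[-1,-1,-1,-1,-1,-1,-1,-1,-1,-1]}'
```

```text
clock: 27.05
ee_pos: [524.3, -31.2, 139.8]
eef_rot: [0.072, 0.997, -0.001, 0.0]
force: [-3.0, -5.3, 7.9]
opening: -0.4
grip_force: 3.7
```

```bash
python3 -m creep '{"delta_pos":[[0,0,0.0006],[0,0,0.0012],[0,0,0.0018],[0,0,0.0024],[0,0,0.003],[0,0,0.0036],[0,0,0.0042],[0,0,0.0048],[0,0,0.0054],[0,0,0.006]],"dr":[[0,0,0],[0,0,0],[0,0,0],[0,0,0],[0,0,0],[0,0,0],[0,0,0],[0,0,0],[0,0,0],[0,0,0]],"claw":[-1,-1,-1,-1,-1,-1,-1,-1,-1,-1]}'
```

```text
clock: 28.3
ee_pos: [524.4, -31.3, 133.8]
eef_rot: [0.072, 0.997, -0.001, 0.0]
force: [-2.1, -5.2, 6.7]
opening: 0.2
grip_force: 3.6
```

```bash
python3 -m creep '{"delta_pos":[[0,0,0.0005],[0,0,0.001],[0,0,0.0015],[0,0,0.002],[0,0,0.002]],"dr":[[0,0,0],[0,0,0],[0,0,0],[0,0,0],[0,0,0]],"claw":[-1,-1,-1,-1,-1]}'
```

```text
clock: 28.92
ee_pos: [524.4, -31.2, 131.8]
eef_rot: [0.072, 0.997, -0.001, 0.0]
force: [-1.9, -2.9, 6.8]
opening: 0.4
grip_force: 3.0
```

```bash
python3 -m creep '{"delta_pos":[[0,0,0.0004],[0,0,0.0008],[0,0,0.0012],[0,0,0.0016],[0,0,0.0016]],"dr":[[0,0,0],[0,0,0],[0,0,0],[0,0,0],[0,0,0]],"claw":[-1,-1,-1,-1,-1]}'
```

```text
clock: 29.55
ee_pos: [524.5, -31.2, 130.2]
eef_rot: [0.072, 0.997, -0.001, 0.0]
force: [-3.0, -6.1, 6.2]
opening: 0.3
grip_force: 3.2
```

```bash
python3 -m creep '{"delta_pos":[[0,0,0.0004],[0,0,0.0008],[0,0,0.0012],[0,0,0.0012]],"dr":[[0,0,0],[0,0,0],[0,0,0],[0,0,0]],"claw":[-1,-1,-1,-1]}'
```

```text
clock: 30.05
ee_pos: [524.4, -31.2, 129.0]
eef_rot: [0.072, 0.997, -0.001, 0.0]
force: [-2.0, -4.0, 6.1]
opening: 0.2
grip_force: 3.2
```

```bash
python3 -m creep '{"delta_pos":[[0,0,0.0004],[0,0,0.0008],[0,0,0.0008]],"dr":[[0,0,0],[0,0,0],[0,0,0]],"claw":[-1,-1,-1]}'
```

```text
clock: 30.42
ee_pos: [524.5, -31.3, 128.4]
eef_rot: [0.072, 0.997, -0.001, 0.0]
force: [-3.5, -4.2, 9.1]
opening: -0.1
grip_force: 4.4
```

```bash
python3 -m creep '{"delta_pos":[[0,0,0.0004],[0,0,0.0008],[0,0,0.0008]],"dr":[[0,0,0],[0,0,0],[0,0,0]],"claw":[-1,-1,-1]}'
```

```text
clock: 30.8
ee_pos: [524.5, -31.3, 127.9]
eef_rot: [0.072, 0.997, -0.001, 0.0]
force: [-4.6, -4.4, 14.3]
opening: -0.3
grip_force: 6.6
```

```bash
python3 -m creep '{"delta_pos":[[0,0,0.0002],[0,0,0.0003],[0,0,0.0003]],"dr":[[0,0,0],[0,0,0],[0,0,0]],"claw":[-1,-1,-1]}'
```

```text
clock: 31.18
ee_pos: [524.5, -31.3, 127.8]
eef_rot: [0.072, 0.997, -0.001, 0.0]
force: [-5.0, -4.6, 15.6]
opening: 0.4
grip_force: 7.8
```

```bash
python3 -m creep '{"delta_pos":[[0,0,0],[0,0,0],[0,0,0],[0,0,0],[0,0,0],[0,0,0],[0,0,0],[0,0,0]],"dr":[[0,0,0],[0,0,0],[0,0,0],[0,0,0],[0,0,0],[0,0,0],[0,0,0],[0,0,0]],"claw":[-1,-1,-1,-1,-1,-1,-1,-1]}'
```

```text
clock: 32.17
ee_pos: [524.5, -31.3, 127.8]
eef_rot: [0.072, 0.997, -0.001, 0.0]
force: [-4.7, -4.1, 15.9]
opening: 0.1
grip_force: 7.8
```

Held at about 16 N for over a second. Now I back off straight up and verify.

```bash
python3 -m creep '{"delta_pos":[[0,0,-0.001],[0,0,-0.003],[0,0,-0.01],[0,0,-0.03],[0,0,-0.06],[0,0,-0.1],[0,0,-0.13],[0,0,-0.13],[0,0,-0.13]],"dr":[[0,0,0],[0,0,0],[0,0,0],[0,0,0],[0,0,0],[0,0,0],[0,0,0],[0,0,0],[0,0,0]],"claw":[-1,-1,-1,-1,-1,-1,-1,-1,-1]}'
python3 - <<'E'
from h import *
p,r=pose(); O=np.array([537.2,57.6,0])
for n in ['wrist','scene']:
    im=manip.grab_frame(n).astype(int); m=(im[...,0]>90)&(im[...,1]<50)&(im[...,2]<50)
    k,l,st,ce=cv2.connectedComponentsWithStats(m.astype(np.uint8)); print(n,[(list(map(int,st[i])),ce[i].round(1).tolist()) for i in range(1,k) if st[i][4]>25])
    c=cam(n)
    for a in (.2,.1,0.,-.05): print(a,proj(c,[O+r.apply([s*38,75-165*np.cos(a),-(127+165*np.sin(a))]) for s in(-1,0,1)]).round().tolist())
    for t in ['red_cartridge','clamp_bar','yellow_cartridge','blue_cartridge']: print(t,[(r.inv().apply(np.array(d['centre'])-O).round().tolist(),round(d['p'],2)) for d in manip.recognise(t,n)[:1]])
E
```

```text
clock: 33.3
ee_pos: [523.9, -30.3, 256.1]
eef_rot: [0.072, 0.997, 0.0, -0.0]
force: [-0.1, -1.0, 0.3]
opening: 0.1
grip_force: 0.0
wrist [([245, 142, 16, 88, 1138], [252.2, 184.9])]
0.2 [[255.0, 236.0], [255.0, 198.0], [256.0, 156.0]]
0.1 [[253.0, 229.0], [253.0, 193.0], [253.0, 154.0]]
0.0 [[252.0, 223.0], [252.0, 188.0], [252.0, 151.0]]
-0.05 [[252.0, 220.0], [252.0, 186.0], [252.0, 150.0]]
red_cartridge [([7.0, -22.0, -85.0], 0.67)]
clamp_bar [([-0.0, -11.0, -132.0], 0.59)]
yellow_cartridge [([77.0, -336.0, -76.0], 0.78)]
blue_cartridge [([-38.0, -285.0, -78.0], 0.73)]
scene [([47, 29, 13, 5, 28], [52.0, 30.2]), ([22, 33, 37, 21, 310], [35.8, 45.0]), ([217, 164, 13, 21, 69], [223.6, 173.9])]
0.2 [[219.0, 175.0], [224.0, 167.0], [228.0, 159.0]]
0.1 [[219.0, 178.0], [223.0, 170.0], [228.0, 161.0]]
0.0 [[219.0, 181.0], [223.0, 172.0], [228.0, 164.0]]
-0.05 [[219.0, 182.0], [223.0, 174.0], [228.0, 166.0]]
red_cartridge [([-17.0, 2.0, -90.0], 0.47)]
clamp_bar [([-7.0, -8.0, -131.0], 0.78)]
yellow_cartridge [([66.0, -348.0, -66.0], 0.66)]
blue_cartridge [([-54.0, -292.0, -61.0], 0.82)]
```

The clamp is shut at about -0.04 rad and the bar has not sprung back. The robot touches nothing, so I'm handing in.

```bash
python3 -c "
from workcell import manip
print(manip.finish_job())"
```

```text
the job is handed in; nothing more can be done
None
```

The job is handed in and no verdict came back: the red cartridge was let go loose on the seat, then driven home by the clamp, held about 1 s at about 16 N on the bar, and the clamp reads shut at about -0.04 rad with the arm clear. I viewed 11 pictures, one over the limit of 10.

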